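Tare the scale that carries the vee block

ROBOT

A 7-joint arm with a two-finger parallel gripper is mounted at the origin on a cart in front of the work surface, level with it; the furniture and walls round the work are solid. World frame = base frame: x ahead of the robot, y to its left, z up, the work surface at z = 0. Lengths are in mm, angles in rad, forces in N, time in s.
With the tool pointing down it reaches from about 400 to 875 mm from the base axis. Payload 4.4 kg.
Tool frame: the origin (TCP) lies on the centre line of the jaws, within the pads' length; the fingertips stand 19 mm ahead of it and the grasp point (between the pads) is the TCP; z points along the fingers, y is the line along which they close (so a half turn about z gives the same grasp; the last joint's range is limited). The gripper opens to 85 mm and grips with 20 to 120 N. Pads are 22 mm wide; open, the fingers measure 114 mm over their backs; the gripper's body (76 mm by 85 mm) begins 54 mm behind the grasp point. The pads swing forward as they close: fully open they stand 13 mm farther back than shut.
Start: joints at [1.263, 0.628, 0.038, 1.517, -0.027, 0.996, -0.02], TCP at [155.67, -631.098, 250.313] pointing down, gripper open.
Joint ranges: [-3.06, 3.06], [-0.37, 2.12], [-1.25, 1.32], [0.18, 2.47], [-1.1, 4.24], [0.23, 1.98], [-2.94, 2.94]. Speed limits (rad/s): [2.57, 2.57, 3.14, 3.14, 3.14, 3.14, 3.14].

INTERFACE

Orientations are given as [roll, pitch, yaw] about the fixed x, y, z axes, in that order (R = Rz(yaw) Ry(pitch) Rx(roll)).
In Python, from cell import ctrl, viewer, silhouettes gives the robot as it stands.
- The arm moves only by the shell command python3 -m creep 'ROWS'. ROWS is JSON, a list of rows, each an object with "jaw": the gripper command: -1 is shut, 1 is fully open, values between are in proportion; "xyz": the shift along the tool's x, y, z in mm, a list of three; "angular": the turn, a rotation vector about the tool's x, y, z in rad, a list of three. In form: [{"jaw": jaw, "xyz": [tx, ty, tz], "angular": [rx, ry, rz]}, ...]. A call has 1 to 12 rows; each row is the pose to reach, as a shift and turn from the pose commanded when the call began, along the tool's axes at that moment; what a row does not reach only later rows make up. A row lasts 1/8 s, in which the tool goes at most 62.5 mm and 10.7 degrees, less where a joint would pass 70% of its speed; a pose out of reach is approached as far as the arm can. A call with a gripper value outside its range is refused whole. The fingers move at their own pace and stop on an object; the grip force is fixed at half the most. Time passes only in rows, so rows that repeat a pose let the fingers close. It gives the time, the measured TCP pose, the force, the opening and the grip force at its end, in the units of the state.
- ctrl.read_state(): the state, without advancing time (a new reading comes with each control period).
- viewer.get_image(name): name is "scene" or "top" or "wrist"; returns (picture, depth): 420x560x3 uint8, red, green, blue; 420x560 float32, mm along the optical axis (not along the pixel's ray), 0 where there is no reading.
- viewer.camera_model(name): a dict with "fx", "fy", "cx", "cy" (pixels), "T" (4x4, takes a point from camera to world coordinates). Camera axes: x right, y down, z forward; pixel columns grow to the right and rows downward; lengths in mm; the calibration is good to about 2 mm. A picture is of the moment at which its call begins: read the wrist's pose just before it. camera_model takes no time and is no camera call; for the wrist camera it gives the pose at the moment of the call.
- ctrl.finish_job(): hands the job in; it is judged then, once.
Trained networks look in the newest picture that a camera, given by its name, has taken for a name from the list of things; names that differ only in an ending like _2 or _b are one class to them, and where a whole thing is asked for, a point or a joint stands for the part that bears it (a point fixed in the world has none). Each returns a list of dicts, best first, with "score" (0 to 1); they miss things now and then, are a little off and sometimes report something else, mostly with a low value. They report only what shows in the picture. A call takes as long as a camera call.
- silhouettes(camera, target): "pixels" (420x560 bool, what is visible of it) and "xy" ([column, row] in pixels, amid what is visible of it).
The state is a dict: "clock": time; "qpos": joint angles; "qd": joint speeds; "tau": joint torques, N m; "eef_pos": TCP position; "tool_rot": TCP orientation; "force": force on the tool from outside, world axes, zero at the start; "torque": the same for the moment, N m; "width": finger opening in mm; "gripper_force": force on a finger pad.
Only numpy, scipy, OpenCV 4.12 (cv2) and the standard library are available. Lean on these libraries where they do the work, as an engineer would, in place of code of your own. Each camera call takes 0.05 s, during which the arm holds its last target. There are 200 camera calls.

TASK

Tare the bench scale that has the steel vee block on its pan: push its sliding cover fully open by the lug, reach a fingertip into the well, press the sunken tare key right down and keep it down for about a second, then let it come up and push the cover fully shut again. Leave what lies on the pans where it is, leave the other scale's cover and key as they are, and do not disturb the other things on the bench.

Things in the scene. Friction and masses are not known exactly. Their poses are not given: they have to be found in the camera images.
- scale_1: Grey bench scale, fixed, 140 (its x) x 200 (its y) mm; the steel vee block lies on its pan. Two such scales, alike, stand side by side and may swap places. Origin: centre of its underside; z up; front (dark display) is -x, towards the robot. Pan 122 x 104 mm, middle at (0, +43) mm, top 58 mm above the bench. Right of it the key panel, 50 mm above the bench, with the covered well.
- well_1 (a point): Middle of the mouth of the square well (scale with the steel vee block), 50 mm above the bench, at (36, -55) mm of the scale. 44 x 44 mm, sides along the scale's x and y, floor 28 mm below the mouth. Sliding cover over it, between two rails along x, 57 mm above the bench, with inner faces 53 mm apart and end stops 56 mm above the bench.
- cover_1 (a joint): Sliding cover of the scale with the steel vee block, m: 0 = fully closed (over the well), 0.050 = fully open; opens towards the scale's front (its -x). Starts 0 to 0.006. About 1.2 N of friction, stays where it is left. Plate 50 (x) x 54 (y) mm, top 54.5 mm above the bench.
- lug_1 (a point): Middle of the top of the cover's lug (scale with the steel vee block): an upright rib across the middle of the cover, 9 mm thick along the scale's x, 46 mm wide along its y, 18 mm tall above the cover plate, its top 72.5 mm above the bench. Push it from its rear (+x) side to open, from its front (-x) side to close. It moves with the cover.
- key_1 (a joint): Sunken tare key of the scale with the steel vee block, m: 0 = up, 0.006 = pressed right down; spring return, 2 N to start, 5 N at the bottom.
- keytop_1 (a point): Middle of the top of that tare key: a pale round key 30 mm across in the middle of the well, its top 32 mm above the bench when up, 18 mm below the panel's top and 4 mm above the well's floor when pressed right down.
- scale_2: Grey bench scale, fixed, 140 (its x) x 200 (its y) mm; the plug gauge lies on its pan. Two such scales, alike, stand side by side and may swap places. Origin: centre of its underside; z up; front (dark display) is -x, towards the robot. Pan 122 x 104 mm, middle at (0, +43) mm, top 58 mm above the bench. Right of it the key panel, 50 mm above the bench, with the covered well.
- well_2 (a point): Middle of the mouth of the square well (scale with the plug gauge), 50 mm above the bench, at (36, -55) mm of the scale. 44 x 44 mm, sides along the scale's x and y, floor 28 mm below the mouth. Sliding cover over it, between two rails along x, 57 mm above the bench, with inner faces 53 mm apart and end stops 56 mm above the bench.
- cover_2 (a joint): Sliding cover of the scale with the plug gauge, m: 0 = fully closed (over the well), 0.050 = fully open; opens towards the scale's front (its -x). Starts 0 to 0.006. About 1.2 N of friction, stays where it is left. Plate 50 (x) x 54 (y) mm, top 54.5 mm above the bench.
- lug_2 (a point): Middle of the top of the cover's lug (scale with the plug gauge): an upright rib across the middle of the cover, 9 mm thick along the scale's x, 46 mm wide along its y, 18 mm tall above the cover plate, its top 72.5 mm above the bench. Push it from its rear (+x) side to open, from its front (-x) side to close. It moves with the cover.
- key_2 (a joint): Sunken tare key of the scale with the plug gauge, m: 0 = up, 0.006 = pressed right down; spring return, 2 N to start, 5 N at the bottom.
- keytop_2 (a point): Middle of the top of that tare key: a pale round key 30 mm across in the middle of the well, its top 32 mm above the bench when up, 18 mm below the panel's top and 4 mm above the well's floor when pressed right down.
- vee_block: Small grey steel vee block, loose, 40 x 45 x 34 mm, standing on a pan (underside 58 mm above the bench) near the pan's middle; origin: centre of its underside.
- plug_gauge: Steel plug gauge, loose, a round bar 111 mm long and 26 mm thick with a collar, lying along the scale's x on the other pan; origin: its underside, near the middle.
- tape_roll: Roll of blue tape, 105 mm across, 24 mm high, loose, flat on the bench to the right; origin: centre of its underside. A bystander.
- hex_key: Hex key, 89 x 34 x 9 mm, loose, on the bench to the left; origin: centre of its underside. A bystander.
- marker_red: Felt marker, 136 mm long, 14 mm thick, loose, on the bench behind the left scale; origin: centre of its underside. A bystander.
- deburr_tool: Deburring tool, 175 mm long, 21 mm thick, loose, on the bench to the left; origin: centre of its underside. A bystander.
- loupe: Eye loupe, 35 mm across, 36 mm high, loose, on the bench behind the left scale; origin: centre of its underside. A bystander.

How it is judged:
By the outcome, as a careful person would: the job done as asked, in the order asked, and still so for the second after the job is handed in, with the robot touching nothing.
It also fails if it takes over 48 s, if anything falls off the work surface, if the arm or the gripper's body presses on something with over 40 N, if the wrist force passes 120 N, or if a joint passes its speed limit or range.

## Working session

There is one attempt and no reset: what is moved stays moved. The work goes in short steps, Python scripts to look and compute and a shell command to move; the robot and the scene stay as the last step left them, time stands still between calls to the robot, and variables do not carry over. Pictures are saved under pics/ and viewed, at most 10 in all, crops included, and the job is handed in when it is done.

```bash
mkdir -p pics; ls; cat > h.py <<'E'
import numpy as np, cv2
from cell import ctrl, viewer, silhouettes
def shot(n,f=None):
    p,d=viewer.get_image(n)
    if f: cv2.imwrite('pics/'+f,p[:,:,::-1])
    return p,d,viewer.camera_model(n)
def cloud(d,m):
    v,u=np.indices(d.shape)
    P=np.stack([(u-m['cx'])/m['fx']*d,(v-m['cy'])/m['fy']*d,d,np.ones_like(d)],-1)@np.array(m['T']).T
    P=P[...,:3]; P[d<=0]=np.nan
    return P
E
python3 - <<'E'
from h import *
s=ctrl.read_state(); print({k:np.round(s[k],3) for k in ('clock','eef_pos','tool_rot','width')})
for c in ('top','scene'):
    p,d,m=shot(c,c+'0.png'); P=cloud(d,m)
    for t in ('scale_1','vee_block','plug_gauge','lug_1'):
        for r in silhouettes(c,t)[:3]:
            q=P[r['pixels']]; print(c,t,round(r['score'],2),np.round(r['xy']),np.round(np.nanmedian(q,0)),r['pixels'].sum())
E
```

```text
pics
{'clock': np.float64(0.0), 'eef_pos': array([ 155.565, -630.491,  249.387]), 'tool_rot': array([-3.14 ,  0.   ,  0.242]), 'width': np.float64(85.605)}
top scale_1 0.74 [210. 245.] [466. 225.  55.] 1983
top scale_1 0.72 [348. 246.] [ 468. -281.   55.] 1951
top vee_block 0.46 [193. 236.] [476. 282.  87.] 105
top plug_gauge 0.56 [332. 243.] [ 464. -217.   82.] 126
top lug_1 0.68 [225. 233.] [497. 177.  56.] 194
scene scale_1 0.83 [336. 205.] [ 447. -241.   51.] 1235
scene scale_1 0.55 [248. 274.] [442. 251.  51.] 2507
scene vee_block 0.82 [235. 270.] [469. 292.  84.] 270
scene vee_block 0.43 [161. 302.] [577. 487.  16.] 241
scene plug_gauge 0.73 [330. 198.] [ 456. -211.   76.] 185
scene lug_1 0.46 [255. 254.] [493. 183.  56.] 156
scene lug_1 0.46 [338. 185.] [ 501. -322.   57.] 90
```

View pics/top0.png

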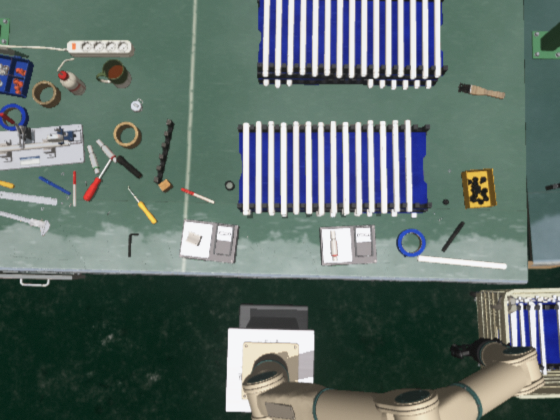

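View pics/scene0.png

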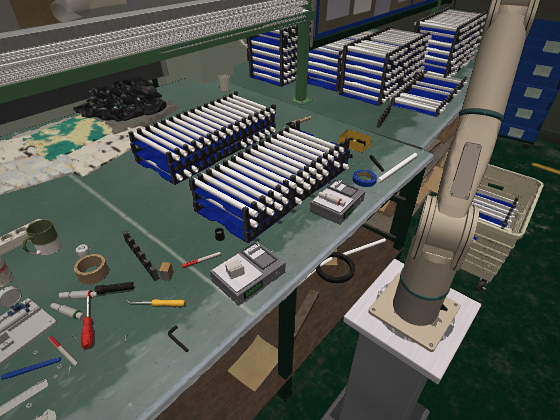

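The vee block is on the left scale (top view about 210,245, with the block at 193,236 and the cover at 225,233). The plug gauge is on the right scale (348,246). I'll move over to the left scale.

```bash
python3 -m creep '[{"jaw":-1,"xyz":[60,-40,-60],"angular":[0,0,0]},{"jaw":-1,"xyz":[120,-80,-100],"angular":[0,0,0]},{"jaw":-1,"xyz":[170,-115,-100],"angular":[0,0,0.05]},{"jaw":-1,"xyz":[220,-150,-100],"angular":[0,0,0.1]},{"jaw":-1,"xyz":[270,-185,-100],"angular":[0,0,0.15]},{"jaw":-1,"xyz":[320,-220,-100],"angular":[0,0,0.2]},{"jaw":-1,"xyz":[366,-250,-100],"angular":[0,0,0.242]},{"jaw":-1,"xyz":[380,-310,-100],"angular":[0,0,0.242]},{"jaw":-1,"xyz":[392,-370,-100],"angular":[0,0,0.242]},{"jaw":-1,"xyz":[404,-430,-100],"angular":[0,0,0.242]},{"jaw":-1,"xyz":[416,-490,-100],"angular":[0,0,0.242]},{"jaw":-1,"xyz":[428,-550,-100],"angular":[0,0,0.242]}]'
```

```text
clock: 2.0
eef_pos: [440.2, -12.0, 350.7]
tool_rot: [3.142, -0.001, -0.0]
force: [1.7, 0.9, -0.3]
width: -0.1
gripper_force: 0.0
```

```bash
python3 -m creep '[{"jaw":-1,"xyz":[0,-60,0],"angular":[0,0,0]},{"jaw":-1,"xyz":[0,-120,0],"angular":[0,0,0]},{"jaw":-1,"xyz":[0,-180,20],"angular":[0,0,0]},{"jaw":-1,"xyz":[0,-190,40],"angular":[0,0,0]},{"jaw":-1,"xyz":[0,-190,40],"angular":[0,0,0]}]'
cat > m.py <<'E'
from h import *
import sys
s=ctrl.read_state(); print(s['clock'],np.round(s['eef_pos'],1),np.round(s['tool_rot'],3))
p,d,m=shot('wrist',sys.argv[1]); P=cloud(d,m); np.save('P.npy',P)
print(np.round(m['T'],2).tolist())
for t in ('scale_1','vee_block','lug_1','well_1'):
    for r in silhouettes('wrist',t)[:2]:
        q=P[r['pixels']]; q=q[np.isfinite(q[:,0])]
        print(t,round(r['score'],2),np.round(r['xy']),np.round(np.median(q,0),1) if len(q) else None,len(q), cv2.minAreaRect(q[:,:2].astype(np.float32)) if len(q) else 0)
        if t=='lug_1' and len(q):
            l=q[q[:,2]>67]; print(' lugtop',len(l),l.mean(0) if len(l) else 0, cv2.minAreaRect(l[:,:2].astype(np.float32)) if len(l)>3 else 0)
E
python3 m.py w0.png
```

```text
clock: 2.62
eef_pos: [439.3, 176.6, 309.3]
tool_rot: [3.14, 0.003, 0.002]
force: [-0.1, -0.7, -0.1]
width: -0.3
gripper_force: 0.0
2.625 [439.3 176.6 309.3] [3.14e+00 3.00e-03 2.00e-03]
[[0.0, -0.96, -0.28, 512.01], [-1.0, -0.0, -0.0, 175.95], [0.0, 0.28, -0.96, 433.04], [0.0, 0.0, 0.0, 1.0]]
scale_1 0.97 [234. 148.] [476.8 225.8  56.2] 18309 ((465.0624084472656, 246.06459045410156), (220.3870849609375, 157.47633361816406), 84.41473388671875)
scale_1 0.76 [553. 168.] [ 443.8 -176.1   19. ] 1735 ((450.7892150878906, -178.88967895507812), (157.80601501464844, 32.60499572753906), 16.198013305664062)
vee_block 0.66 [174. 150.] [476.2 283.2  87. ] 1943 ((476.2237548828125, 285.2676696777344), (45.787925720214844, 40.324440002441406), 69.90624237060547)
lug_1 0.97 [273. 125.] [499.7 177.6  55. ] 2122 ((498.1271667480469, 177.33184814453125), (53.797401428222656, 51.679222106933594), 84.59850311279297)
 lugtop 363 [498.39416804 177.71876303  72.52549415] ((498.292236328125, 177.61138916015625), (46.01264190673828, 9.054783821105957), 84.83271026611328)
well_1 0.82 [234. 146.] [476.9 226.   56.2] 18512 ((464.6551208496094, 242.6230010986328), (225.6446990966797, 159.38818359375), 84.48661804199219)
well_1 0.82 [551. 170.] [ 444.1 -176.1   18.9] 1754 ((461.19012451171875, -176.40737915039062), (139.17088317871094, 7.7094831466674805), 3.919113874435425)
```

View pics/w0.png

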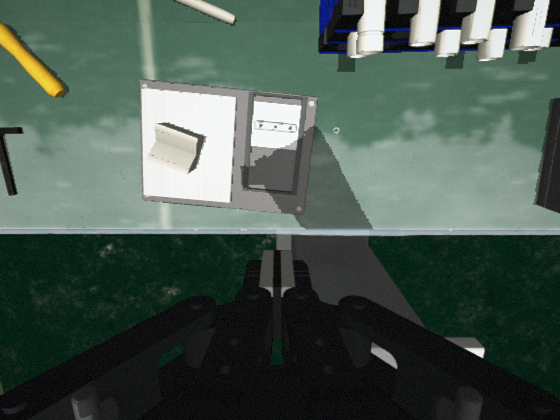

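The wrist view shows the left scale with the vee block at (174,150), the lug at (275,126) and the dark key panel below it. The lug top is at (498.3, 177.6) and the scale is yawed about -5.2°. Next I'll fit the scale for the well position and check the clearance to the rollers behind it.

```bash
python3 - <<'E'
from h import *
P=np.load('P.npy').reshape(-1,3); P=P[np.isfinite(P[:,0])]
a=-0.0905; X=np.array([np.cos(a),np.sin(a)]); Y=np.array([-X[1],X[0]]); L=np.array([498.3,177.6])
x=(P[:,:2]-L)@X; y=(P[:,:2]-L)@Y; z=P[:,2]
s=(z>47)&(z<60)&(abs(x)<170)&(abs(y-55)<130)
print('scale',[np.percentile(v[s],[.3,99.7]).round(1) for v in (x,y)])
q=s&(z<52); print('rim',x[q].min(),x[q].max(),y[q].min(),y[q].max())
g=(P[:,0]>520)&(P[:,0]<700)&(P[:,1]>60)&(P[:,1]<300)&(z>15); print('rack',g.sum(),P[g].min(0),P[g].max(0))
p,d,m=shot('top'); P=cloud(d,m); g=(P[...,0]>530)&(P[...,0]<720)&(P[...,1]>0)&(P[...,1]<320)&(P[...,2]>15); print(P[g].min(0),P[g].max(0))
E
```

```text
scale [array([-102.8,  119.9]), array([-50.4, 153.9])]
rim -103.99826306752962 104.55710563646943 -58.839981341118225 155.3362276410788
rack 7055 [520.4798366   60.00192007  15.16529933] [623.79083492 299.96735157 156.39120212]
[5.30148323e+02 7.08290761e-02 1.52125456e+01] [719.95388086 319.76125883 164.59011566]
```

```bash
python3 -m creep '[{"jaw":-1,"xyz":[40,0,20],"angular":[0,0,0.05]},{"jaw":-1,"xyz":[81,1,50],"angular":[0,0,0.092]},{"jaw":-1,"xyz":[81,1,105],"angular":[0,0,0.092]},{"jaw":-1,"xyz":[81,1,160],"angular":[0,0,0.092]},{"jaw":-1,"xyz":[81,1,200],"angular":[0,0,0.092]},{"jaw":-1,"xyz":[81,1,200],"angular":[0,0,0.092]},{"jaw":-1,"xyz":[81,1,200],"angular":[0,0,0.092]}]'
python3 m.py w1.png
```

```text
clock: 3.8
eef_pos: [522.7, 175.2, 111.9]
tool_rot: [-3.14, -0.002, -0.093]
force: [1.2, 0.5, 0.1]
width: -0.3
gripper_force: 0.0
3.8 [522.7 175.2 111.9] [-3.14e+00 -2.00e-03 -9.30e-02]
[[-0.09, -0.96, -0.28, 593.97], [-1.0, 0.09, 0.03, 168.79], [-0.0, 0.28, -0.96, 235.57], [0.0, 0.0, 0.0, 1.0]]
scale_1 0.88 [172. 251.] [522.3 241.6  54.5] 28706 ((487.13970947265625, 258.97332763671875), (126.79972839355469, 258.05181884765625), 2.529339075088501)
vee_block 0.9 [ 86. 322.] [492.6 285.9  80.2] 4507 ((496.16937255859375, 269.4103088378906), (37.19697952270508, 131.02450561523438), 26.868083953857422)
lug_1 0.74 [267. 250.] [514.3 178.8  54.3] 2175 ((509.553466796875, 178.20945739746094), (55.55286407470703, 46.970272064208984), 89.3000259399414)
 lugtop 92 [501.53088755 184.68651529  70.81226118] ((515.09814453125, 177.9684295654297), (45.55458068847656, 36.27370834350586), 88.05818176269531)
well_1 0.68 [171. 248.] [522.3 241.3  54.5] 29184 ((487.35699462890625, 252.62908935546875), (122.96808624267578, 264.4261474609375), 0.9343900680541992)
```

View pics/w1.png

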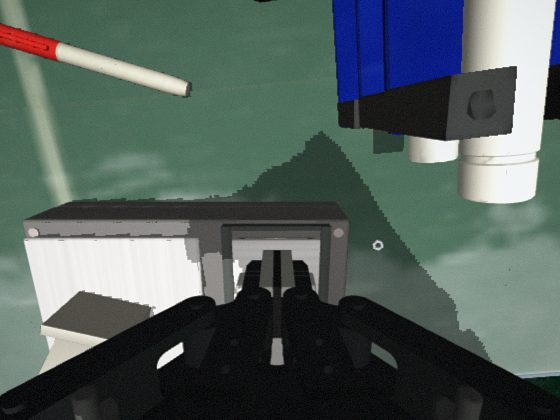

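The fingers (about 278,270) are just behind the lug on the cover, clear of the roller rack at upper right. Going down and pushing the cover open.

```bash
python3 -m creep '[{"jaw":-1,"xyz":[0,0,20],"angular":[0,0,0]},{"jaw":-1,"xyz":[0,0,32],"angular":[0,0,0]},{"jaw":-1,"xyz":[0,0,32],"angular":[0,0,0]},{"jaw":-1,"xyz":[-6,0,32],"angular":[0,0,0]},{"jaw":-1,"xyz":[-14,0,32],"angular":[0,0,0]},{"jaw":-1,"xyz":[-22,0,32],"angular":[0,0,0]},{"jaw":-1,"xyz":[-30,0,32],"angular":[0,0,0]},{"jaw":-1,"xyz":[-38,0,32],"angular":[0,0,0]},{"jaw":-1,"xyz":[-46,0,32],"angular":[0,0,0]},{"jaw":-1,"xyz":[-52,0,32],"angular":[0,0,0]},{"jaw":-1,"xyz":[-52,0,32],"angular":[0,0,0]}]'
```

```text
clock: 5.42
eef_pos: [468.5, 179.9, 78.2]
tool_rot: [3.141, 0.001, -0.092]
force: [0.5, 0.4, -0.5]
width: 0.6
gripper_force: 0.0
```

```bash
python3 -m creep '[{"jaw":-1,"xyz":[-2,0,0],"angular":[0,0,0]},{"jaw":-1,"xyz":[-4,0,0],"angular":[0,0,0]},{"jaw":-1,"xyz":[-4,0,0],"angular":[0,0,0]}]'; python3 -m creep '[{"jaw":-1,"xyz":[-2,0,0],"angular":[0,0,0]},{"jaw":-1,"xyz":[-2,0,0],"angular":[0,0,0]}]'
```

```text
clock: 5.8
eef_pos: [465.5, 180.0, 78.2]
tool_rot: [3.141, 0.0, -0.092]
force: [0.5, 0.2, 0.5]
width: 0.3
gripper_force: 0.2
clock: 6.05
eef_pos: [464.7, 180.2, 78.4]
tool_rot: [-3.141, -0.002, -0.093]
force: [4.2, -0.4, -3.4]
width: -0.1
gripper_force: 2.2
```

```bash
python3 -m creep '[{"jaw":-1,"xyz":[-2,0,0],"angular":[0,0,0]},{"jaw":-1,"xyz":[-2,0,0],"angular":[0,0,0]}]';  python3 -m creep '[{"jaw":-1,"xyz":[8,0,0],"angular":[0,0,0]},{"jaw":-1,"xyz":[14,0,-30],"angular":[0,0,0]},{"jaw":-1,"xyz":[14,0,-80],"angular":[0,0,0]},{"jaw":-1,"xyz":[4,0,-130],"angular":[0,0,0]},{"jaw":-1,"xyz":[-26,0,-160],"angular":[0,0,0]},{"jaw":-1,"xyz":[-26,0,-160],"angular":[0,0,0]}]'; python3 m.py w2.png
```

```text
clock: 6.3
eef_pos: [464.6, 180.3, 78.6]
tool_rot: [-3.14, -0.005, -0.094]
force: [8.1, -1.6, -6.3]
width: 0.2
gripper_force: 4.1
clock: 7.05
eef_pos: [434.1, 183.8, 240.3]
tool_rot: [-3.14, -0.001, -0.09]
force: [-0.3, -0.1, 0.1]
width: 0.2
gripper_force: 0.0
7.05 [434.1 183.8 240.3] [-3.14e+00 -1.00e-03 -9.00e-02]
[[-0.09, -0.96, -0.28, 506.34], [-1.0, 0.09, 0.03, 177.01], [-0.0, 0.28, -0.96, 362.05], [0.0, 0.0, 0.0, 1.0]]
scale_1 0.9 [231. 151.] [477.4 224.4  54. ] 26504 ((470.3094482421875, 246.7869873046875), (222.92335510253906, 139.99281311035156), 84.39641571044922)
vee_block 0.57 [157. 162.] [475.3 282.7  84.3] 3152 ((472.47906494140625, 293.89581298828125), (59.80381393432617, 51.904354095458984), 69.64202117919922)
lug_1 0.78 [274. 171.] [453.4 182.3  52.9] 2794 ((450.2020263671875, 182.3270721435547), (53.381526947021484, 50.12105941772461), 84.47764587402344)
 lugtop 493 [450.58323809 182.31235037  70.36819699] ((450.3876647949219, 182.3499298095703), (45.060333251953125, 8.748725891113281), 85.01560974121094)
well_1 0.83 [231. 148.] [477.5 224.4  54. ] 26384 ((469.17388916015625, 248.19741821289062), (225.1341094970703, 142.8699188232422), 85.03118133544922)
```

View pics/w2.png

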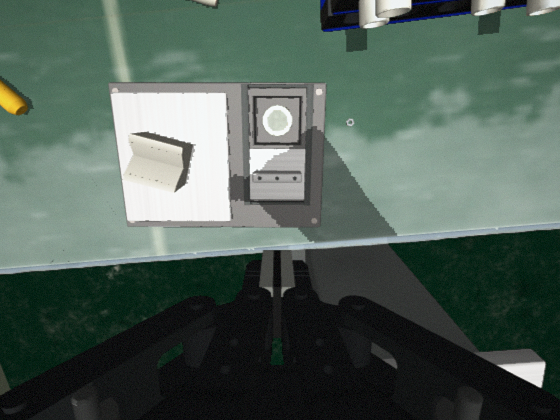

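The cover is fully open: the well and key show at (277,120) and the lug has moved to (276,178).

```bash
python3 - <<'E'
from h import *
P=np.load('P.npy'); p=cv2.imread('pics/w2.png')
b=P[98:144,250:304]; g=p[98:144,250:304].min(2); k=(b[...,2]<36)&(g>120); q=b[k]
print(k.sum(),np.median(q,0),(np.nanmin(q,0)+np.nanmax(q,0))/2, cv2.minEnclosingCircle(q[:,:2].astype(np.float32)))
f=b[(b[...,2]<26)]; print(len(f),cv2.minAreaRect(f[:,:2].astype(np.float32)))
E
python3 -m creep '[{"jaw":-1,"xyz":[50,0,0],"angular":[0,0,0]},{"jaw":-1,"xyz":[66.5,0,40],"angular":[0,0,0]},{"jaw":-1,"xyz":[66.5,0,100],"angular":[0,0,0]},{"jaw":-1,"xyz":[66.5,0,150],"angular":[0,0,0]},{"jaw":-1,"xyz":[66.5,0,150],"angular":[0,0,0]},{"jaw":-1,"xyz":[66.5,0,150],"angular":[0,0,0]}]'
```

```text
1802 [500.76812089 176.91683822  20.80258086] [500.17025224 177.32324875  24.93666562] ((500.26470947265625, 177.35317993164062), 29.700191497802734)
1262 ((499.7781066894531, 177.74407958984375), (44.278968811035156, 43.53799819946289), 84.8664779663086)
clock: 8.05
eef_pos: [502.8, 177.1, 89.1]
tool_rot: [-3.141, -0.001, -0.092]
force: [0.3, -0.4, 0.2]
width: 0.5
gripper_force: 0.0
```

```bash
python3 -m creep '[{"jaw":-1,"xyz":[-2.5,0,5],"angular":[0,0,0]},{"jaw":-1,"xyz":[-2.5,0,18],"angular":[0,0,0]},{"jaw":-1,"xyz":[-2.5,0,30],"angular":[0,0,0]},{"jaw":-1,"xyz":[-2.5,0,38],"angular":[0,0,0]},{"jaw":-1,"xyz":[-2.5,0,42],"angular":[0,0,0]},{"jaw":-1,"xyz":[-2.5,0,44],"angular":[0,0,0]},{"jaw":-1,"xyz":[-2.5,0,44],"angular":[0,0,0]}]'; python3 -m creep '[{"jaw":-1,"xyz":[0,0,2],"angular":[0,0,0]},{"jaw":-1,"xyz":[0,0,2],"angular":[0,0,0]}]'
```

```text
clock: 8.93
eef_pos: [499.2, 176.9, 45.0]
tool_rot: [3.141, 0.0, -0.092]
force: [-2.3, -1.1, 9.4]
width: 0.0
gripper_force: 4.5
clock: 9.18
eef_pos: [499.3, 176.9, 44.8]
tool_rot: [3.141, -0.001, -0.092]
force: [-5.9, -2.3, 26.3]
width: -0.1
gripper_force: 13.2
```

Key is bottomed. Holding it, then lifting and going in front of the lug.

```bash
python3 -m creep '[{"jaw":-1,"xyz":[0,0,-0.5],"angular":[0,0,0]},{"jaw":-1,"xyz":[0,0,-0.5],"angular":[0,0,0]},{"jaw":-1,"xyz":[0,0,-0.5],"angular":[0,0,0]},{"jaw":-1,"xyz":[0,0,-0.5],"angular":[0,0,0]},{"jaw":-1,"xyz":[0,0,-0.5],"angular":[0,0,0]},{"jaw":-1,"xyz":[0,0,-0.5],"angular":[0,0,0]},{"jaw":-1,"xyz":[0,0,-0.5],"angular":[0,0,0]}]'; python3 -m creep '[{"jaw":-1,"xyz":[0,0,-10],"angular":[0,0,0]},{"jaw":-1,"xyz":[0,0,-30],"angular":[0,0,0]},{"jaw":-1,"xyz":[0,0,-75],"angular":[0,0,0]},{"jaw":-1,"xyz":[0,0,-90],"angular":[0,0,0]},{"jaw":-1,"xyz":[-50,0,-90],"angular":[0,0,0]},{"jaw":-1,"xyz":[-75,0,-85],"angular":[0,0,0]},{"jaw":-1,"xyz":[-75,0,-70],"angular":[0,0,0]},{"jaw":-1,"xyz":[-75,0,-70],"angular":[0,0,0]}]'
```

```text
clock: 10.05
eef_pos: [499.3, 176.9, 44.8]
tool_rot: [3.141, -0.0, -0.092]
force: [-4.6, -2.4, 21.2]
width: 0.3
gripper_force: 10.9
clock: 11.05
eef_pos: [424.0, 183.7, 112.0]
tool_rot: [3.14, 0.002, -0.092]
force: [0.3, 0.1, 0.7]
width: -0.1
gripper_force: 0.0
```

```bash
python3 -m creep '[{"jaw":-1,"xyz":[0,0,20],"angular":[0,0,0]},{"jaw":-1,"xyz":[0,0,33],"angular":[0,0,0]},{"jaw":-1,"xyz":[0,0,33],"angular":[0,0,0]},{"jaw":-1,"xyz":[7,0,33],"angular":[0,0,0]},{"jaw":-1,"xyz":[15,0,33],"angular":[0,0,0]},{"jaw":-1,"xyz":[23,0,33],"angular":[0,0,0]},{"jaw":-1,"xyz":[31,0,33],"angular":[0,0,0]},{"jaw":-1,"xyz":[39,0,33],"angular":[0,0,0]},{"jaw":-1,"xyz":[47,0,33],"angular":[0,0,0]},{"jaw":-1,"xyz":[54,0,33],"angular":[0,0,0]},{"jaw":-1,"xyz":[57,0,33],"angular":[0,0,0]},{"jaw":-1,"xyz":[57,0,33],"angular":[0,0,0]}]';python3 -m creep '[{"jaw":-1,"xyz":[2,0,0],"angular":[0,0,0]},{"jaw":-1,"xyz":[3,0,0],"angular":[0,0,0]},{"jaw":-1,"xyz":[3,0,0],"angular":[0,0,0]}]'
```

```text
clock: 12.55
eef_pos: [482.1, 178.6, 79.8]
tool_rot: [-3.141, -0.001, -0.093]
force: [-0.4, 0.8, 0.4]
width: 0.3
gripper_force: 0.0
clock: 12.92
eef_pos: [483.9, 178.4, 79.8]
tool_rot: [3.141, 0.001, -0.092]
force: [-2.3, 0.3, 1.8]
width: -0.0
gripper_force: 1.4
```

```bash
python3 -m creep '[{"jaw":-1,"xyz":[2,0,0],"angular":[0,0,0]},{"jaw":-1,"xyz":[2,0,0],"angular":[0,0,0]}]';python3 -m creep '[{"jaw":-1,"xyz":[2,0,0],"angular":[0,0,0]},{"jaw":-1,"xyz":[2,0,0],"angular":[0,0,0]}]'; python3 -m creep '[{"jaw":-1,"xyz":[-8,0,0],"angular":[0,0,0]},{"jaw":-1,"xyz":[-20,0,-20],"angular":[0,0,0]},{"jaw":-1,"xyz":[-40,0,-70],"angular":[0,0,0]},{"jaw":-1,"xyz":[-50,0,-120],"angular":[0,0,0]},{"jaw":-1,"xyz":[-50,0,-160],"angular":[0,0,0]},{"jaw":-1,"xyz":[-50,0,-160],"angular":[0,0,0]}]'; python3 m.py w3.png
```

```text
clock: 13.18
eef_pos: [484.0, 178.3, 79.6]
tool_rot: [3.14, 0.005, -0.091]
force: [-6.7, 0.2, 6.0]
width: -0.2
gripper_force: 3.5
clock: 13.42
eef_pos: [484.1, 178.3, 79.5]
tool_rot: [3.139, 0.008, -0.09]
force: [-10.1, 2.4, 7.1]
width: 0.2
gripper_force: 5.3
clock: 14.18
eef_pos: [441.5, 183.6, 243.0]
tool_rot: [-3.137, -0.008, -0.093]
force: [0.2, -0.1, -0.0]
width: 0.0
gripper_force: 0.0
14.175 [441.5 183.6 243. ] [-3.137 -0.008 -0.093]
[[-0.09, -0.96, -0.28, 511.06], [-1.0, 0.09, 0.03, 176.26], [-0.0, 0.28, -0.96, 364.45], [0.0, 0.0, 0.0, 1.0]]
scale_1 0.96 [233. 157.] [475.4 224.   53.1] 25637 ((459.37646484375, 244.78196716308594), (232.23191833496094, 163.32687377929688), 84.77485656738281)
vee_block 0.68 [159. 170.] [472.9 282.5  83.5] 2995 ((475.14202880859375, 291.6150817871094), (59.41775894165039, 40.52516555786133), 69.61331939697266)
lug_1 0.63 [274. 131.] [499.1 177.4  52. ] 3016 ((497.5708923339844, 177.36758422851562), (53.27928924560547, 48.71615982055664), 84.7844009399414)
 lugtop 547 [497.57434203 177.47198476  69.41204137] ((497.51898193359375, 177.41790771484375), (45.68813705444336, 8.793286323547363), 84.7525405883789)
well_1 0.64 [230. 155.] [475.5 223.5  53.2] 25452 ((459.4993591308594, 243.93292236328125), (231.84730529785156, 163.2176513671875), 84.63358306884766)
```

View pics/w3.png

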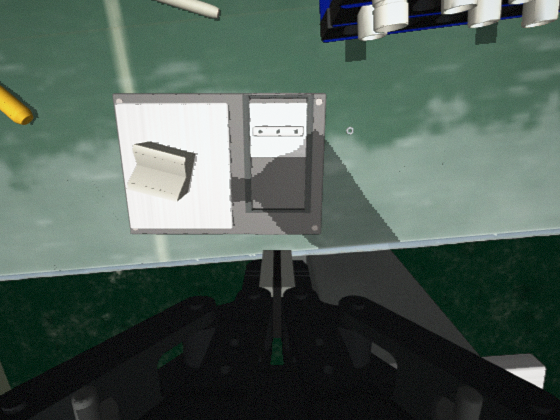

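The cover is back over the well, with the lug at (277,131). It met a hard stop after about 50 mm of travel, and the vee block hasn't moved. Handing in.

```bash
python3 -c "
from cell import ctrl
print(ctrl.finish_job())"
```

```text
the job is handed in; nothing more can be done
None
```

I tared the scale with the vee block: cover pushed fully open, key held right down for about a second and released, and cover pushed shut to its stop; the job was handed in at about 14 s.

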